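# Prop the instrument case lid on its second rung

## Task

Open the grey instrument case: pull up the red paddle sunk in its lid to trip the latch and keep lifting the lid by it until the yellow stay on the case's side has dropped over the second of its three rungs (not the third), then ease the lid down until the stay carries its weight there, and let go. How far the stay reaches differs from case to case, so feel for the rungs; never let the lid drop or lean on it once the stay has caught, and leave everything else on the bench where it is.

Things in the scene. Friction and masses are not known exactly. Their poses are not given: they have to be found in the camera images.
- case: grey plastic instrument case, 220 mm deep (x), 300 wide (y), 140 high shut (base 100, lid 40), fixed to the bench. Origin: centre of its underside; -x is its front, z up. The lid hinges at the back on a line along y at x = +110, z = 100 mm. On its right side (-y, out to y = -196 mm) a dark rail sloping 20 degrees up to the front carries three rungs and the yellow stay
- lid (a joint): lid angle, rad: 0 shut, grows as the lid's front rises, stop at 0.96. Latched at 0 until the paddle is pulled. The lid weighs 0.8 to 1.25 kg: 4 to 9 N to lift at the paddle; it falls when nothing holds it, and let down under 0.1 it can snag on the latch. When the stay catches, the load goes off the hand and the lid stops sinking while the paddle gives
- paddle (a joint): paddle angle, rad: 0 flush, 0.6 at its stop; a spring of 1 to 2 N at the tongue returns it. Its hook is clear of the latch from about 0.25; at the stop the pull lifts the lid. Its pivot runs along y near the lid's front: 200 mm in front of the hinge line and 34 mm above it (lid shut: case x = -90, z = 134 mm). Pulling the tongue's rear end up turns it
- paddle_grip (a point): where to pinch the red paddle: middle of its tongue, 44 mm behind its pivot (shut: case x = -46, y = 0, z = 134 mm). The tongue is 30 mm wide (y), 12 thick, flush with the lid's top and points to the case's back. It lies in a black dish: case x = -100 to -20 mm, 136 wide (y), 30 deep, so each side has 53 mm for a finger. Axes: the paddle's own
- stay: gravity stay: yellow tube pivoted on the lid's right side with a steel rod clamped in it. Origin: the pivot, 170 mm in front of the hinge and 20 above; x axis along the leg. Its foot, a 9 mm round cross pin, slides on the rail by its weight. Pivot to foot centre is 173 to 197 mm, different on every case and not measured: where it catches must be felt. It rides up over rungs but never back
- rung1: first (rearmost, lowest) rung: bright steel pin 7 mm across standing out 26 mm from the case's side; origin at its middle, case x = 71.4, z = 28.9 mm. As the lid rises the foot drops over it at a lid angle of 0.29 (short leg) to 0.62 rad (long leg); let down, the lid rests 0.02 rad lower, the foot's centre 7.4 mm in front of the rung's along the rail and 3 mm above square to it
- rung2: second rung, the one to use: same pin, 21 mm further up the rail, case x = 51.7, z = 36.0 mm. The foot drops over it 0.22 (short leg) to 0.19 rad (long leg) of lid after the first rung, at 0.50 to 0.81 rad; let down, the lid rests 0.03 rad lower, which is 0.21 (short) to 0.185 rad (long) above where it rests on the first
- rung3: third rung: same pin, 21 mm further up, case x = 31.9, z = 43.2 mm. The foot drops over it 0.16 (short leg) to 0.13 rad (long leg) of lid after dropping over the second; from there it cannot be let back to the second
- multimeter: yellow hand-held meter, 180 x 85 x 40 mm, lying left of the case; origin under its centre. Leave alone
- toroid: brown toroidal transformer, 104 mm across, 62 mm high with its bolt, right of the case; origin under its centre. Leave alone
- calculator: dark pocket calculator 140 x 78 x 14 mm; origin under its centre. Leave alone
- small_transformer: small laminated transformer 60 x 52 x 55 mm on the red mat; origin under its centre. Leave alone
- solder_reel: solder reel, 60 mm across, 48 mm high, behind the case; origin under its centre. Leave alone
- capacitor_can: blue capacitor can, 45 mm across, 80 mm high, behind the case; origin under its centre. Leave alone

How it is judged:
On the way:
1. the paddle is pulled up and the lid is lifted off by it (value of joint paddle above 0.25 rad and value of joint lid above 0.08 rad and contact force between the fingers and anything else above 1 N), for 0.2 s.
At the end, for the whole second after the job is handed in: the stay's foot bears on the second rung (more than 1 N) and carries the lid, which stands open above 0.4 rad and still (under 0.05 rad/s); the paddle has sprung back flush (under 0.08 rad); every bystander is within 20 mm of where it was (contact force between stay and rung2 above 1 N and value of joint lid above 0.4 rad and velocity of joint lid between -0.05 and 0.05 rad/s and value of joint paddle below 0.08 rad and distance of each of multimeter, toroid, calculator, small_transformer, solder_reel, capacitor_can from where it was at the start of the episode below 0.02 m); the robot touches nothing.
It fails at once if the lid drops or slams (falls faster than 0.9 rad/s) (velocity of joint lid below -0.9 rad/s).
It fails at once if the caught lid is leaned on (more than 60 N between the stay and a rung) (contact force between stay and rung1 above 60 N or contact force between stay and rung2 above 60 N or contact force between stay and rung3 above 60 N).
It fails at once if something else on the bench is shoved more than 20 mm (distance of any of multimeter, toroid, calculator, small_transformer, solder_reel, capacitor_can from where it was at the start of the episode above 0.02 m).
It also fails if it takes over 72 s, if anything falls off the work surface, if the arm or the gripper's body presses on something with over 40 N, if the wrist force passes 120 N, or if a joint passes its speed limit or range.

## Robot

A 6-joint arm with a two-finger parallel gripper is mounted at the origin on the work surface. World frame = base frame: x ahead of the robot, y to its left, z up, the work surface at z = 0. Lengths are in m, angles in rad, forces in N, time in s.
With the tool pointing down it reaches from about 0.35 to 0.775 m from the base axis. Payload 7.3 kg.
Tool frame: the origin (TCP) lies at the very end of the fingers, on their centre line; the grasp point (between the pads) lies 19 mm behind it; z points along the fingers, y is the line along which they close (so a half turn about z gives the same grasp; the last joint's range is limited). The gripper opens to 92 mm and grips with 3 to 60 N. Pads are 19 mm wide; open, the fingers measure 130 mm over their backs; the gripper's body (75 mm by 190 mm) begins 47 mm behind the grasp point.
Start: joints at [1.089, 0.342, 1.524, -0, 1.275, -0.146], TCP at [0.173, 0.496, 0.227] pointing down, gripper open.
Joint ranges: [-2.53, 2.53], [-0.77, 2.02], [0.04, 2.7], [-1, 4.14], [0.28, 2.66], [-3.11, 3.11]. Speed limits (rad/s): [2.57, 2.57, 3.14, 3.14, 3.14, 3.14].

## Interface

Orientations are given as [roll, pitch, yaw] about the fixed x, y, z axes, in that order (R = Rz(yaw) Ry(pitch) Rx(roll)).
In Python, from cell import robot gives the robot as it stands.
- The arm moves only by the tool apply_moves, never from a script. Its argument "motion" is text: rows parted by semicolons, each of 7 numbers parted by spaces: the opening in per cent of the stroke, from 0 (shut) to 100 (fully open), then the shift along the tool's x, y, z in cm, then the turn, a rotation vector about the tool's x, y, z in rad. A call has 1 to 20 rows; each row shifts and turns the commanded pose from where the row before left it, along the tool's axes as they then stand; what a row does not reach is not made up. A row lasts 1/8 s, in which the tool goes at most 62.5 mm and 10.7 degrees, less where a joint would pass 70% of its speed; a pose out of reach is approached as far as the arm can. A call with a gripper value outside its range is refused whole. The fingers move at their own pace and stop on an object; "force" is the grip in N (left out, the last holds). Time passes only in rows, so rows that do not move let the fingers close. It gives the time, the measured TCP pose, the force, the opening and the grip force at its end, in the units of the state.
- robot.observe(): the state, without advancing time (a new reading comes with each control period).
- robot.read_camera(name): name is "scene" or "top" or "wrist"; returns a dict with "img" (420x560x3 uint8, red, green, blue), "fovy" (degrees; the focal length in pixels is half the picture's height over the tangent of half this angle, whatever the lens; pixels are square), "cx", "cy" (the principal point, pixels), "k1" (the pictures are not rectified: a ray, as slopes to the right and down, at radius r is drawn at 1 + k1 r^2 times it, then the intrinsics apply), "R" (3x3) and "t" (3): a world point X has camera coordinates R X + t; the wrist camera has in their place "hand_eye" (4x4, takes a point from camera to tool coordinates, whose origin is the TCP and whose axes are the flange's). Camera axes: x right, y down, z forward; pixel columns grow to the right and rows downward; lengths in m; the calibration is good to about 2 mm. A picture is of the moment at which its call begins: read the wrist's pose just before it. There is no depth.
- robot.hand_in(): hands the job in; it is judged then, once.
Trained networks look in a picture, given as the dict that the camera call returned (one of the last four; its "shot" number tells which), for a name from the list of things; names that differ only in an ending like _2 or _b are one class to them, and where a whole thing is asked for, a point or a joint stands for the part that bears it (a point fixed in the world has none). Each returns a list of dicts, best first, with "score" (0 to 1); they miss things now and then, are a little off and sometimes report something else, mostly with a low value. They report only what shows in the picture. A call takes as long as a camera call.
- robot.search_frame(target, picture): "centre" ([x, y, z] in m, in world coordinates, good to about 4 mm: the middle of the surface that is visible of it).
- robot.trace(target, picture): "pixels" (420x560 bool, what is visible of it).
The state is a dict: "time": time; "qpos": joint angles; "qvel": joint speeds; "joint_efforts": joint torques, N m; "tool_pos": TCP position; "tool_rot": TCP orientation; "contact_force": force on the tool from outside, world axes, zero at the start; "torque": the same for the moment, N m; "opening": finger opening in m; "grip_force": force on a finger pad.
Only numpy, scipy, OpenCV 4.12 (cv2) and the standard library are available. Lean on these libraries where they do the work, as an engineer would, in place of code of your own. Each camera call takes 0.05 s, during which the arm holds its last target. There are 200 camera calls.

## Working session

There is one attempt and no reset: what is moved stays moved. The work goes in short steps, Python scripts to look and compute and a tool call to move; the robot and the scene stay as the last step left them, time stands still between calls to the robot, and variables do not carry over. Pictures are saved under pics/ and viewed, at most 10 in all, crops included, and the job is handed in when it is done.

Besides the shell and the picture viewer there is one more tool, called after "Request:" as a command line: name --argument value ..., lists and objects as JSON in quotes. apply_moves: Moves the arm, as the interface text tells. Its arguments: {"type":"object","properties":{"motion":{"type":"string"},"force":{"type":"number"}},"required":["motion"]}

```bash
ls; mkdir -p pics
python3 - <<'E'
from cell import robot
import cv2,numpy as np
s=robot.observe();print(s['time'],s['tool_pos'],s['tool_rot'],s['opening'])
ims=[]
for n in ["scene","top"]:
    p=robot.read_camera(n);cv2.imwrite(f"pics/{n}0.png",p['img'][:,:,::-1])
    print(n,p['fovy'],p['cx'],p['cy'],p['k1'],np.round(p['R'],3).tolist(),np.round(p['t'],3))
    for k in ["case","paddle_grip","stay","rung1","rung2","rung3","toroid"]:
        r=robot.search_frame(k,p);print(k,[(np.round(a['centre'],3).tolist(),round(a['score'],2)) for a in r[:2]])
    ims.append(p['img'])
E
```

```text
pics
0.0 [0.17278816 0.49532933 0.22602645] [-3.14006287e+00 -2.38825379e-04  2.80574551e+00] 0.09174937863396823
scene 52.244142210040394 280.8328701470803 214.28009991699798 -0.09425288792599817 [[-0.024, 1.0, -0.013], [0.676, 0.007, -0.736], [-0.736, -0.027, -0.676]] [-0.016 -0.288  1.64 ]
case [([0.618, 0.006, 0.141], 0.59), ([0.467, 0.0, 0.139], 0.32)]
paddle_grip [([0.467, -0.003, 0.141], 0.56)]
stay [([0.609, -0.159, 0.072], 0.87), ([0.468, -0.003, 0.137], 0.6)]
rung1 []
rung2 []
rung3 []
toroid [([0.637, -0.235, 0.042], 0.82)]
top 55.61546800222788 280.94524467472945 208.0612676615046 -0.07814265921259246 [[-0.006, -1.0, 0.006], [-0.994, 0.005, -0.112], [0.112, -0.006, -0.994]] [0.004 0.547 1.147]
case [([0.532, 0.01, 0.135], 0.82), ([0.532, 0.005, 0.144], 0.63)]
paddle_grip [([0.46, -0.0, 0.14], 0.6)]
stay [([0.593, -0.17, 0.072], 0.5)]
rung1 [([0.319, 0.437, 0.047], 0.37)]
rung2 [([0.319, 0.437, 0.047], 0.37)]
rung3 [([0.319, 0.437, 0.047], 0.37)]
toroid [([0.614, -0.236, 0.042], 0.88)]
```

View pics/scene0.png

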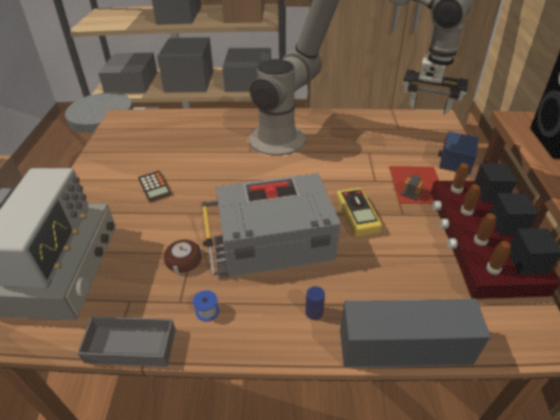

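View pics/top0.png

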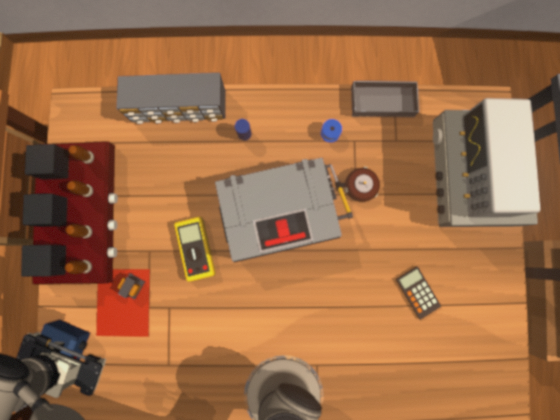

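The scene camera shows the case from behind and the top camera shows it turned by about 0.2 rad. Its lid corners in the top picture are at about (217,180), (325,158), (340,238) and (232,260), and the red paddle is at (283,232). The rail and stay are on the right at (343,200). Next I'll work out the yaw and plan a hover for a close look.

```bash
cat > h.py <<'E'
from cell import robot
import cv2,numpy as np
from scipy.spatial.transform import Rotation as Ro
def rays(p,px):
    f=p['img'].shape[0]/2/np.tan(np.radians(p['fovy']/2))
    d=(np.atleast_2d(px)-[p['cx'],p['cy']])/f; u=d.copy()
    for _ in range(20): u=d/(1+p['k1']*(u**2).sum(1,keepdims=True))
    return np.c_[u,np.ones(len(u))]
def plane(p,px,z,R=None,c=None):
    if R is None: R=p['R'].T; c=-p['R'].T@p['t']
    w=rays(p,px)@R.T
    return c+w*((z-c[2])/w[:,2])[:,None]
def wristpose(p,s):
    T=np.eye(4);T[:3,:3]=Ro.from_euler('xyz',s['tool_rot']).as_matrix();T[:3,3]=s['tool_pos']
    M=T@p['hand_eye'];return M[:3,:3],M[:3,3]
def show(pos,rot,s=None):
    "shift in tool axes (cm) and rotvec to target"
    s=s or robot.observe();R0=Ro.from_euler('xyz',s['tool_rot'])
    print('shift cm',np.round(R0.inv().apply(np.array(pos)-s['tool_pos'])*100,2),'turn',np.round((R0.inv()*rot).as_rotvec(),3))
E
python3 - <<'E'
from h import *
p=robot.read_camera("top")
c=plane(p,[[217,180],[325,158],[340,238],[232,260]],.14);print(c.round(3),c.mean(0).round(3))
hsv=cv2.cvtColor(p['img'],cv2.COLOR_RGB2HSV);m=((hsv[...,0]<8)|(hsv[...,0]>172))&(hsv[...,1]>150)&(hsv[...,2]>90)
m[:200]=0;m[255:]=0;m[:,:250]=0;m[:,320:]=0
y,x=np.nonzero(m);g=plane(p,np.c_[x,y],.14);print(len(x),g.mean(0).round(4))
d=lambda a,b:np.arctan2(*(b-a)[1::-1])
print([d(c[1],c[0])-np.pi/2,d(c[2],c[3])-np.pi/2,d(c[3],c[0]),d(c[2],c[1])])
yaw=.19
show([.46,0,.30],Ro.from_euler('xyz',[np.pi,0,yaw]))
print(robot.read_camera('wrist')['hand_eye'].round(3))
E
```

```text
[[ 0.612  0.175  0.14 ]
 [ 0.671 -0.119  0.14 ]
 [ 0.453 -0.155  0.14 ]
 [ 0.397  0.132  0.14 ]] [0.533 0.008 0.14 ]
464 [ 0.4649 -0.0047  0.14  ]
[np.float64(0.20002892747117373), np.float64(0.1944329319986331), np.float64(0.1943200381236524), np.float64(0.16414109533251167)]
shift cm [-43.43 -37.34  -7.33] turn [ 0.    -0.     2.616]
[[ 0.001 -0.962 -0.273  0.074]
 [ 1.     0.001  0.001  0.001]
 [-0.    -0.273  0.962 -0.159]
 [ 0.     0.     0.     1.   ]]
```

Request:
apply_moves --motion "60 -3.62 -3.11 -0.61 0 0 0;60 -3.62 -3.11 -0.61 0 0 0;60 -3.62 -3.11 -0.61 0 0 0;60 -3.62 -3.11 -0.61 0 0 0;60 -3.62 -3.11 -0.61 0 0 0;60 -3.62 -3.11 -0.61 0 0 0;60 -3.62 -3.11 -0.61 0 0 0;60 -3.62 -3.11 -0.61 0 0 0;60 -3.62 -3.11 -0.61 0 0 0;60 -3.62 -3.11 -0.61 0 0 0;60 -3.62 -3.11 -0.61 0 0 0;60 -3.62 -3.11 -0.61 0 0 0;60 0 0 0 0 0 0"

```text
time: 2.52
tool_pos: [0.4614, -0.0022, 0.2999]
tool_rot: [-3.141, 0.001, 2.802]
contact_force: [-1.0, 0.5, -0.5]
opening: 0.0551
grip_force: 0.0
```

Request:
apply_moves --motion "60 0 0 0 0 0 0.17;60 0 0 0 0 0 0.17;60 0 0 0 0 0 0.17;60 0 0 0 0 0 0.17;60 0 0 0 0 0 0.17;60 0 0 0 0 0 0.17;60 0 0 0 0 0 0.17;60 0 0 0 0 0 0.17;60 0 0 0 0 0 0.17;60 0 0 0 0 0 0.17;60 0 0 0 0 0 0.17;60 0 0 0 0 0 0.17;60 0 0 0 0 0 0.17;60 0 0 0 0 0 0.17;60 0 0 0 0 0 0.17;60 0 0 0 0 0 0.06;60 0 0 0 0 0 0"

```text
time: 4.65
tool_pos: [0.4596, 0.0011, 0.2999]
tool_rot: [-3.141, 0.0, 0.197]
contact_force: [-0.1, -0.7, -0.2]
opening: 0.0551
grip_force: 0.0
```

Run:
```python
from h import *
s=robot.observe();print(s['time'],s['tool_pos'],s['tool_rot'],s['qpos'].round(2) if hasattr(s['qpos'],'round') else s['qpos'],s['contact_force'],s['opening'])
p=robot.read_camera("wrist");R,c=wristpose(p,s)
cv2.imwrite("pics/w1.png",p['img'][:,:,::-1])
r=robot.search_frame('paddle_grip',p);print([(a['centre'],a['score']) for a in r])
hsv=cv2.cvtColor(p['img'],cv2.COLOR_RGB2HSV);m=((hsv[...,0]<8)|(hsv[...,0]>172))&(hsv[...,1]>150)&(hsv[...,2]>90)
y,x=np.nonzero(m);print(len(x),x.min(),x.max(),y.min(),y.max());
g=plane(p,np.c_[x,y],.14,R,c);print(g.mean(0),g.min(0),g.max(0))
```

```text
4.65 [0.45963083 0.00111487 0.29986898] [-3.14111567e+00  2.03265016e-04  1.97403094e-01] [-0.16  0.17  1.55  0.    1.42  1.21] [-0.06384544 -0.65968455 -0.18451878] 0.05514755195394588
[([0.4657, 0.0023, 0.1385], 0.77)]
5618 53 552 46 213
[ 0.50940631 -0.05467602  0.14      ] [ 0.39854061 -0.21275576  0.14      ] [0.62975225 0.21530865 0.14      ]
```

View pics/w1.png

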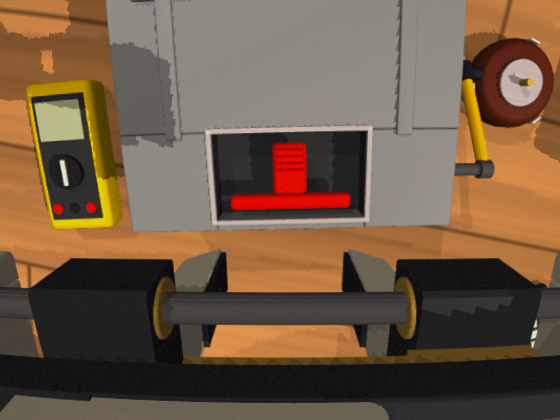

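The wrist picture shows the dish with corners at about (207,130), (371,127), (369,219) and (216,222). The tongue spans (273–307, 143–193), and the stay is on the right at (480,130).

Run:
```python
from h import *
s=robot.observe();p=robot.read_camera("wrist");R,c=wristpose(p,s)
d=plane(p,[[209,132],[370,129],[368,218],[217,221]],.14,R,c);print(d.round(4),d.mean(0))
yv=[np.arctan2(*(b-a)[1::-1]) for a,b in((d[3],d[0]),(d[2],d[1]))],[np.arctan2(*(b-a)[1::-1])-np.pi/2 for a,b in((d[1],d[0]),(d[2],d[3]))]
print(yv,np.linalg.norm(d-np.roll(d,1,0),axis=1))
t=plane(p,[[273,143],[307,143],[307,193],[273,193]],.14,R,c);print(t.round(4),t.mean(0))
# lid corners front
f=plane(p,[[134,231],[449,223]],.14,R,c);print(f.round(4),np.arctan2(*(f[0]-f[1])[1::-1])-np.pi/2,np.linalg.norm(f[0]-f[1]))
```

```text
[[ 0.5007  0.0766  0.14  ]
 [ 0.5309 -0.0598  0.14  ]
 [ 0.4525 -0.0787  0.14  ]
 [ 0.422   0.0575  0.14  ]] [ 0.47652968 -0.00113285  0.14      ]
([np.float64(0.23751089729583233), np.float64(0.23650687990025251)], [np.float64(0.2180294682282704), np.float64(0.21999070931805864)]) [0.08094442 0.13970097 0.08066901 0.13961489]
[[ 0.5021  0.0202  0.14  ]
 [ 0.508  -0.0088  0.14  ]
 [ 0.4644 -0.0183  0.14  ]
 [ 0.4583  0.0117  0.14  ]] [0.4831992  0.00118377 0.14      ]
[[ 0.3964  0.1338  0.14  ]
 [ 0.463  -0.156   0.14  ]] 0.22588588414074806 0.29738096491199967
```

Run:
```python
from h import *
show([.489,.0017,.117],Ro.from_euler('xyz',[np.pi,0,.222]))
```

```text
shift cm [ 2.87  0.47 18.29] turn [-0.    -0.    -0.025]
```

Request:
apply_moves --motion "60 1.43 0.24 0 0 0 -0.025;60 1.43 0.2 0 0 0 0;60 0 0 4 0 0 0;60 0 0 4 0 0 0;60 0 0 3 0 0 0;60 0 0 2.5 0 0 0;60 0 0 2 0 0 0;60 0 0 1.5 0 0 0;60 0 0 1.2 0 0 0;60 0 0 0 0 0 0;60 0 0 0 0 0 0"

```text
time: 6.18
tool_pos: [0.4896, 0.0018, 0.1183]
tool_rot: [3.141, -0.001, 0.221]
contact_force: [0.1, 0.1, 0.0]
opening: 0.0552
grip_force: 0.0
```

Request:
apply_moves --motion "20 0 0 0 0 0 0;20 0 0 0 0 0 0;20 0 0 0 0 0 0;20 0 0 0 0 0 0" --force 25

```text
time: 6.68
tool_pos: [0.4891, 0.0027, 0.1181]
tool_rot: [-3.14, -0.001, 0.221]
contact_force: [-0.3, 5.4, 2.0]
opening: 0.0294
grip_force: 25.0
```

Run:
```python
from h import *
s=robot.observe();print(s)
p=robot.read_camera("wrist")
cv2.imwrite("pics/w2.png",p['img'][:,:,::-1])
```

```text
{'time': 6.675, 'qpos': array([-0.15239375,  0.39839796,  1.77429102,  0.00179535,  0.96877877,
        1.19661427]), 'qvel': array([ 3.68360564e-04,  4.02847349e-04, -2.14963132e-03, -2.36483935e-03,
       -8.68884097e-05, -1.00974928e-04]), 'joint_efforts': array([ -2.68613063, -41.12353563, -20.13170063,  -1.1720014 ,
        -0.28755354,   0.07224583]), 'tool_pos': array([0.4890509 , 0.00266135, 0.11811642]), 'tool_rot': array([-3.14026059e+00, -6.56465046e-04,  2.20771239e-01]), 'contact_force': array([-0.33909741,  5.38802401,  1.97291141]), 'torque': array([0.74611217, 0.17287714, 0.07791956]), 'grip_force': 24.98778373003006, 'opening': 0.029403940996692267}
```

View pics/w2.png

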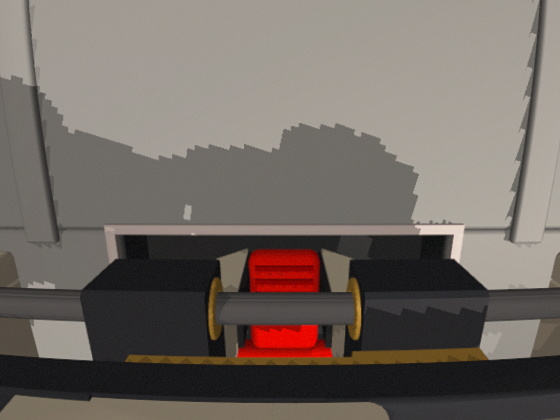

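The tongue is pinched, showing red between the fingers at (285,295). Now I'll turn the paddle about its pivot.

Request:
apply_moves --motion "20 0 -0.1 0 0 0 0;20 0.14 0 -0.44 0 0.1 0;20 0.14 0 -0.44 0 0.1 0;20 0.14 0 -0.44 0 0.1 0;20 0 0 0 0 0 0"

```text
time: 7.35
tool_pos: [0.4916, 0.0033, 0.132]
tool_rot: [3.141, -0.303, 0.219]
contact_force: [4.5, 4.3, -3.2]
opening: 0.0299
grip_force: 25.0
```

Request:
apply_moves --motion "20 0.14 0 -0.44 0 0.1 0;20 0.14 0 -0.44 0 0.1 0;20 0.07 0 -0.22 0 0.05 0;20 0 0 0 0 0 0"

```text
time: 7.85
tool_pos: [0.4907, 0.0031, 0.1432]
tool_rot: [-3.141, -0.551, 0.22]
contact_force: [3.6, 3.1, -3.4]
opening: 0.0297
grip_force: 25.0
```

Request:
apply_moves --motion "20 0.07 0 -0.22 0 0.05 0;20 0 0 0 0 0 0;20 0 0 0 0 0 0"

```text
time: 8.22
tool_pos: [0.4904, 0.0031, 0.1452]
tool_rot: [-3.141, -0.6, 0.221]
contact_force: [3.9, 1.7, -3.0]
opening: 0.0299
grip_force: 25.0
```

Request:
apply_moves --motion "20 0.316 0 -0.253 0 -0.025 0;20 0.316 0 -0.253 0 -0.025 0;20 0.316 0 -0.253 0 -0.025 0;20 0.316 0 -0.253 0 -0.025 0;20 0 0 0 0 0 0;20 0 0 0 0 0 0"

```text
time: 8.98
tool_pos: [0.4949, 0.0042, 0.1596]
tool_rot: [-3.141, -0.499, 0.22]
contact_force: [4.6, -1.9, -10.3]
opening: 0.0298
grip_force: 25.0
```

Request:
apply_moves --motion "20 0.316 0 -0.253 0 -0.025 0;20 0.316 0 -0.253 0 -0.025 0;20 0.316 0 -0.253 0 -0.025 0;20 0.316 0 -0.253 0 -0.025 0;20 0 0 0 0 0 0;20 0 0 0 0 0 0"

```text
time: 9.72
tool_pos: [0.5014, 0.0057, 0.1744]
tool_rot: [-3.141, -0.399, 0.22]
contact_force: [1.4, -2.1, -8.8]
opening: 0.0299
grip_force: 25.0
```

```bash
cat >> h.py <<'E'
YAW=.221;C=np.array([.535,.0121])
def lid(pos):
    d=np.array(pos[:2])-C;x=d@[np.cos(YAW),np.sin(YAW)]*1e3-110;z=pos[2]*1e3-100
    return np.arctan2(z,-x)-np.arctan2(45.1,155.5),np.hypot(x,z)
E
python3 - <<'E'
from h import *
print(lid([.4904,.0031,.1452]))
s=robot.observe();print(s['time'],s['tool_rot'],lid(s['tool_pos']),s['contact_force'],s['torque'])
p=robot.read_camera("scene");c=p['img'][150:300,170:370];cv2.imwrite("pics/s2.png",cv2.resize(c,None,fx=4,fy=4,interpolation=2)[:,:,::-1])
E
```

```text
(np.float64(0.0006135647532879984), np.float64(161.92465996402836))
9.725 [-3.14103515 -0.39928317  0.22042404] (np.float64(0.194164297034075), np.float64(162.2607128342246)) [ 1.35929291 -2.14922764 -8.75662582] [-0.5223411   0.67917936 -0.10328573]
```

View pics/s2.png

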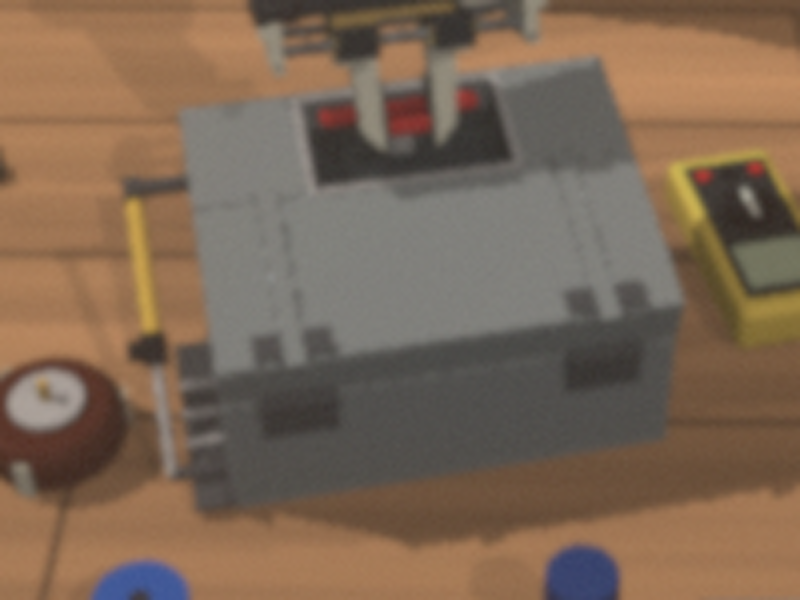

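The lid is up about 0.19 rad. The foot is at (170,472) in the crop, still behind rung 1 at (205,437), and rungs 2 and 3 are at y≈412 and y≈385. I'll compute the rung geometry for the possible leg lengths.

```bash
cat >> h.py <<'E'
u=np.array([-np.cos(np.radians(20)),np.sin(np.radians(20))]);n=np.array([np.sin(np.radians(20)),np.cos(np.radians(20))])
r1=np.array([71.4,28.9])
def piv(a): return np.array([110-170*np.cos(a)+20*np.sin(a),100+170*np.sin(a)+20*np.cos(a)])
def leg(a,s,h=3): return np.linalg.norm(piv(a)-(r1+s*u+h*n))
E
python3 - <<'E'
from h import *
from scipy.optimize import brentq
print([round(leg(.194,s),1) for s in (-35,-29,-23,-18)])
for L in range(173,198,3):
    print(L,[round(brentq(lambda a:leg(a,7.4+21*k)-L,0,1.2),3) for k in range(3)])
E
```

```text
[np.float64(206.5), np.float64(200.9), np.float64(195.3), np.float64(190.6)]
173 [0.268, 0.48, 0.632]
176 [0.307, 0.516, 0.664]
179 [0.347, 0.552, 0.697]
182 [0.387, 0.589, 0.73]
185 [0.427, 0.626, 0.763]
188 [0.469, 0.664, 0.796]
191 [0.51, 0.702, 0.83]
194 [0.553, 0.741, 0.864]
197 [0.596, 0.78, 0.899]
```

Request:
apply_moves --motion "20 0.316 0 -0.253 0 -0.025 0;20 0.316 0 -0.253 0 -0.025 0;20 0.316 0 -0.253 0 -0.025 0;20 0.316 0 -0.253 0 -0.025 0;20 0.316 0 -0.253 0 -0.025 0;20 0.316 0 -0.253 0 -0.025 0;20 0.316 0 -0.253 0 -0.025 0;20 0.316 0 -0.253 0 -0.025 0;20 0 0 0 0 0 0;20 0 0 0 0 0 0"

```text
time: 11.02
tool_pos: [0.5187, 0.0096, 0.2016]
tool_rot: [-3.141, -0.199, 0.221]
contact_force: [-1.9, -3.7, -6.6]
opening: 0.0301
grip_force: 25.0
```

Request:
apply_moves --motion "20 0.316 0 -0.253 0 -0.025 0;20 0.316 0 -0.253 0 -0.025 0;20 0.316 0 -0.253 0 -0.025 0;20 0.316 0 -0.253 0 -0.025 0;20 0.316 0 -0.253 0 -0.025 0;20 0.316 0 -0.253 0 -0.025 0;20 0 0 0 0 0 0;20 0 0 0 0 0 0"

```text
time: 12.02
tool_pos: [0.5352, 0.0133, 0.2197]
tool_rot: [-3.141, -0.05, 0.221]
contact_force: [-3.5, -2.9, -3.5]
opening: 0.0296
grip_force: 25.0
```

Run:
```python
from h import *
s=robot.observe();print(s['time'],s['tool_rot'],lid(s['tool_pos']),s['contact_force'],s['torque'])
p=robot.read_camera("scene");c=p['img'][170:290,170:300];cv2.imwrite("pics/s3.png",cv2.resize(c,None,fx=5,fy=5,interpolation=2)[:,:,::-1])
```

```text
12.025 [-3.14124356 -0.05029549  0.22087815] (np.float64(0.5474314288675277), np.float64(162.23382690026648)) [-3.47921504 -2.93809823 -3.5022231 ] [-0.44078743  0.90277531 -0.00279216]
```

View pics/s3.png

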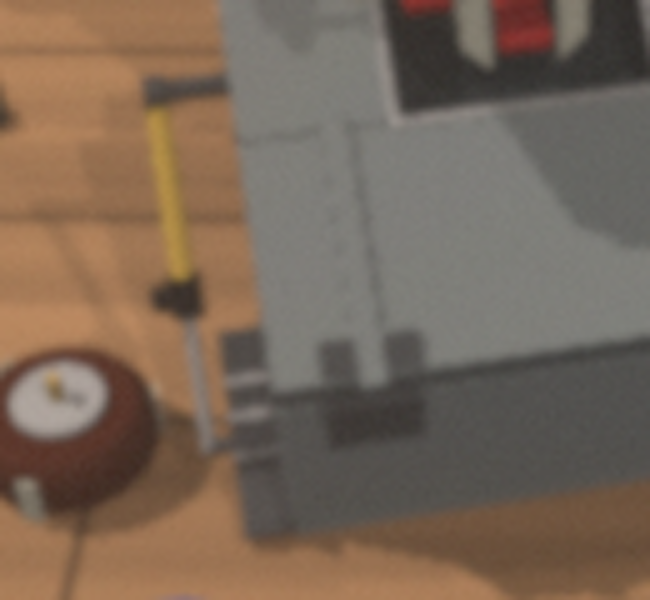

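The foot pin is at about (235,440), just in front of rung 1 at (255,455). Rungs 2 and 3 are at y≈412 and y≈380. I'll dip slowly to feel for the first rung.

Request:
apply_moves --motion "20 -0.154 0 0.13 0 0.0125 0;20 -0.154 0 0.13 0 0.0125 0;20 0 0 0 0 0 0"

```text
time: 12.45
tool_pos: [0.5321, 0.0126, 0.2167]
tool_rot: [-3.141, -0.075, 0.221]
contact_force: [-3.1, -3.3, -4.1]
opening: 0.0295
grip_force: 25.0
```

Request:
apply_moves --motion "20 -0.154 0 0.13 0 0.0125 0;20 -0.154 0 0.13 0 0.0125 0;20 0 0 0 0 0 0"

```text
time: 12.82
tool_pos: [0.5294, 0.0119, 0.2139]
tool_rot: [-3.141, -0.1, 0.221]
contact_force: [-4.0, -3.2, -4.8]
opening: 0.0298
grip_force: 25.0
```

Request:
apply_moves --motion "20 0.316 0 -0.253 0 -0.025 0;20 0.316 0 -0.253 0 -0.025 0;20 0.316 0 -0.253 0 -0.025 0;20 0.316 0 -0.253 0 -0.025 0;20 0.316 0 -0.253 0 -0.025 0;20 0 0 0 0 0 0;20 0 0 0 0 0 0"

```text
time: 13.7
tool_pos: [0.5445, 0.0154, 0.2277]
tool_rot: [-3.141, 0.025, 0.221]
contact_force: [-5.7, -2.8, -1.2]
opening: 0.0297
grip_force: 25.0
```

Request:
apply_moves --motion "20 -0.154 0 0.13 0 0.0125 0;20 -0.154 0 0.13 0 0.0125 0;20 0 0 0 0 0 0"

```text
time: 14.08
tool_pos: [0.5412, 0.0146, 0.225]
tool_rot: [-3.141, -0.0, 0.221]
contact_force: [-4.9, -2.8, -3.2]
opening: 0.0295
grip_force: 25.0
```

Request:
apply_moves --motion "20 -0.154 0 0.13 0 0.0125 0;20 -0.154 0 0.13 0 0.0125 0;20 0 0 0 0 0 0"

```text
time: 14.45
tool_pos: [0.5382, 0.014, 0.2223]
tool_rot: [-3.141, -0.025, 0.221]
contact_force: [-5.7, -2.4, -3.0]
opening: 0.0297
grip_force: 25.0
```

Run:
```python
from h import *
s=robot.observe();print(s['time'],s['tool_rot'],lid(s['tool_pos']),s['contact_force'],s['torque'])
```

```text
14.45 [-3.14130816 -0.02527387  0.22080285] (np.float64(0.5720119886598933), np.float64(162.18558149121165)) [-5.7400488  -2.41347092 -2.99238376] [-0.45920635  1.02010726 -0.04242677]
```

Request:
apply_moves --motion "20 -0.154 0 0.13 0 0.0125 0;20 0 0 0 0 0 0;20 0 0 0 0 0 0"

```text
time: 14.82
tool_pos: [0.5367, 0.0136, 0.221]
tool_rot: [-3.141, -0.037, 0.221]
contact_force: [-5.4, -2.9, -2.6]
opening: 0.03
grip_force: 25.0
```

Request:
apply_moves --motion "20 -0.154 0 0.13 0 0.0125 0;20 0 0 0 0 0 0;20 0 0 0 0 0 0"

```text
time: 15.2
tool_pos: [0.5356, 0.0134, 0.2199]
tool_rot: [-3.141, -0.051, 0.221]
contact_force: [-4.9, -2.5, -1.0]
opening: 0.0296
grip_force: 25.0
```

Request:
apply_moves --motion "20 -0.154 0 0.13 0 0.0125 0;20 0 0 0 0 0 0;20 0 0 0 0 0 0"

```text
time: 15.58
tool_pos: [0.5352, 0.0132, 0.2192]
tool_rot: [3.141, -0.065, 0.221]
contact_force: [-1.2, 0.4, 3.8]
opening: 0.0299
grip_force: 25.0
```

```bash
cat >> h.py <<'E'
def rep():
    s=robot.observe();a,r=lid(s['tool_pos']);f=s['contact_force'];fx=f[0]*np.cos(YAW)+f[1]*np.sin(YAW);b=a+.282
    print('t %.2f a %.4f r %.1f pitch+.6 %.3f load %.2f radial-out %.2f'%(s['time'],a,r,s['tool_rot'][1]+.6,-(fx*np.sin(b)+f[2]*np.cos(b)),-fx*np.cos(b)+f[2]*np.sin(b)),'tq',s['torque'].round(2))
E
python3 - <<'E'
from h import *
rep()
E
```

```text
t 15.57 a 0.5449 r 161.9 pitch+.6 0.535 load -1.75 radial-out 3.55 tq [-0.09  0.69  0.02]
```

Run:
```python
from h import *
p=robot.read_camera("scene");c=p['img'][220:285,195:265];cv2.imwrite("pics/s4.png",cv2.resize(c,None,fx=8,fy=8,interpolation=2)[:,:,::-1])
# predicted pixels of rungs 1-3 and foot seat on rung1 / rung2
f=p['img'].shape[0]/2/np.tan(np.radians(p['fovy']/2))
def proj(cx,cy,cz):
    q=np.array([C[0]+(cx*np.cos(YAW)-cy*np.sin(YAW))/1e3,C[1]+(cx*np.sin(YAW)+cy*np.cos(YAW))/1e3,cz/1e3])
    k=p['R']@q+p['t'];v=k[:2]/k[2];v=v*(1+p['k1']*(v@v))*f+[p['cx'],p['cy']];return ((v-[195,220]+.5)*8).round()
for nme,s,h in(('r1',0,0),('r2',21,0),('r3',42,0),('foot@1',7.4,3),('foot@2',28.4,3)):
    x,z=r1+s*u+h*n;print(nme,[proj(x,y,z) for y in(-152,-176,-190)])
rep()
```

```text
r1 [array([240., 316.]), array([170., 327.]), array([128., 334.])]
r2 [array([232., 260.]), array([162., 270.]), array([121., 277.])]
r3 [array([224., 204.]), array([155., 214.]), array([114., 220.])]
foot@1 [array([237., 293.]), array([166., 304.]), array([125., 310.])]
foot@2 [array([229., 236.]), array([159., 247.]), array([118., 253.])]
t 15.62 a 0.5441 r 161.9 pitch+.6 0.535 load -1.87 radial-out 4.02 tq [-0.06  0.68 -0.05]
```

View pics/s4.png

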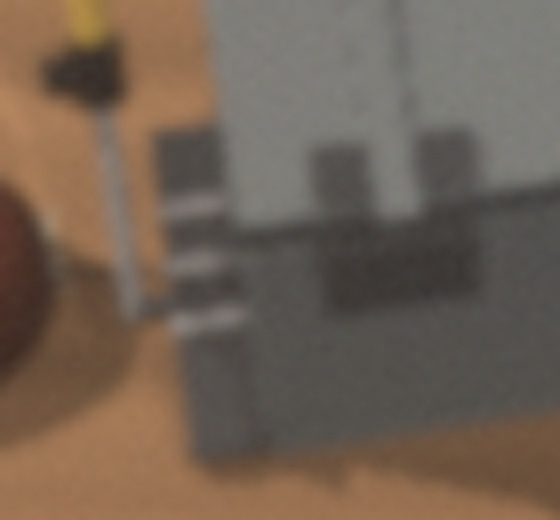

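All three rungs are visible at y≈204, 262 and 320. The foot is at (155,305), seated just in front of rung 1, as predicted for that seat. Rung 2 should then drop at about 0.77 rad and rung 3 at about 0.90, so I'll lift to about 0.81.

Request:
apply_moves --motion "20 0.316 0 -0.253 0 -0.025 0;20 0.316 0 -0.253 0 -0.025 0;20 0.316 0 -0.253 0 -0.025 0;20 0.316 0 -0.253 0 -0.025 0;20 0.316 0 -0.253 0 -0.025 0;20 0.316 0 -0.253 0 -0.025 0;20 0.316 0 -0.253 0 -0.025 0;20 0.316 0 -0.253 0 -0.025 0;20 0.316 0 -0.253 0 -0.025 0;20 0.316 0 -0.253 0 -0.025 0;20 0 0 0 0 0 0;20 0 0 0 0 0 0"

```text
time: 17.12
tool_pos: [0.5654, 0.0201, 0.2416]
tool_rot: [-3.141, 0.191, 0.221]
contact_force: [-6.3, -1.8, 1.5]
opening: 0.0298
grip_force: 25.0
```

Run:
```python
from h import *
rep()
```

```text
t 17.12 a 0.7818 r 161.9 pitch+.6 0.791 load 5.03 radial-out 4.48 tq [-0.34  1.19 -0.06]
```

Request:
apply_moves --motion "20 0.316 0 -0.253 0 -0.025 0;20 0.126 0 -0.101 0 -0.01 0;20 0 0 0 0 0 0;20 0 0 0 0 0 0"

```text
time: 17.62
tool_pos: [0.5705, 0.0211, 0.2444]
tool_rot: [-3.141, 0.225, 0.221]
contact_force: [-6.2, -1.5, 1.7]
opening: 0.0294
grip_force: 25.0
```

Request:
apply_moves --motion "20 -0.154 0 0.13 0 0.0125 0;20 -0.154 0 0.13 0 0.0125 0;20 -0.154 0 0.13 0 0.0125 0;20 0 0 0 0 0 0;20 0 0 0 0 0 0"

```text
time: 18.25
tool_pos: [0.565, 0.0199, 0.2414]
tool_rot: [-3.141, 0.188, 0.221]
contact_force: [-6.4, -1.7, 0.6]
opening: 0.0301
grip_force: 25.0
```

Request:
apply_moves --motion "20 -0.154 0 0.13 0 0.0125 0;20 0 0 0 0 0 0;20 0 0 0 0 0 0"

```text
time: 18.62
tool_pos: [0.5633, 0.0196, 0.2403]
tool_rot: [-3.141, 0.175, 0.221]
contact_force: [-7.5, -1.9, 1.8]
opening: 0.0298
grip_force: 25.0
```

Request:
apply_moves --motion "20 -0.154 0 0.13 0 0.0125 0;20 0 0 0 0 0 0;20 0 0 0 0 0 0"

```text
time: 19.0
tool_pos: [0.5616, 0.0192, 0.2393]
tool_rot: [-3.141, 0.163, 0.221]
contact_force: [-7.0, -2.6, 1.8]
opening: 0.0296
grip_force: 25.0
```

Run:
```python
from h import *
rep()
```

```text
t 19.00 a 0.7535 r 161.9 pitch+.6 0.763 load 5.41 radial-out 5.32 tq [-0.35  1.28 -0.  ]
```

Expected catch near 0.735; continuing.

Request:
apply_moves --motion "20 -0.154 0 0.13 0 0.0125 0;20 0 0 0 0 0 0;20 0 0 0 0 0 0"

```text
time: 19.38
tool_pos: [0.5598, 0.0188, 0.2382]
tool_rot: [-3.141, 0.151, 0.221]
contact_force: [-6.5, -1.6, 1.2]
opening: 0.0299
grip_force: 25.0
```

Request:
apply_moves --motion "20 -0.154 0 0.13 0 0.0125 0;20 0 0 0 0 0 0;20 0 0 0 0 0 0"

```text
time: 19.75
tool_pos: [0.5592, 0.0186, 0.2377]
tool_rot: [-3.142, 0.135, 0.221]
contact_force: [-4.2, -0.6, 3.2]
opening: 0.0298
grip_force: 25.0
```

Request:
apply_moves --motion "20 -0.154 0 0.13 0 0.0125 0;20 0 0 0 0 0 0;20 0 0 0 0 0 0"

```text
time: 20.12
tool_pos: [0.5586, 0.0185, 0.2367]
tool_rot: [3.141, 0.12, 0.221]
contact_force: [3.8, 0.8, 2.5]
opening: 0.0296
grip_force: 25.0
```

Run:
```python
from h import *
rep()
```

```text
t 20.12 a 0.7295 r 161.3 pitch+.6 0.720 load -4.61 radial-out 0.01 tq [ 0.15 -0.39 -0.02]
```

Request:
apply_moves --motion "20 0.126 0 -0.101 0 -0.01 0;20 0 0 0 0 0 0;60 0 0 0 0 0 0;60 0 0 0 0 0 0;60 0 0 0 0 0 0;60 0 0 0 0 0 0"

```text
time: 20.88
tool_pos: [0.5589, 0.0185, 0.2375]
tool_rot: [-3.142, 0.132, 0.221]
contact_force: [0.4, 0.2, 0.1]
opening: 0.0545
grip_force: 0.0
```

Request:
apply_moves --motion "60 0 0 -1 0 0 0;60 0 0 -2 0 0 0;60 0 0 -3 0 0 0;60 0 0 -4 0 0 0;60 0 0 -4 0 0 0;60 0 0 0 0 0 0"

```text
time: 21.62
tool_pos: [0.5781, 0.0226, 0.38]
tool_rot: [3.139, 0.125, 0.221]
contact_force: [1.0, 1.3, -0.6]
opening: 0.0552
grip_force: 0.0
```

Run:
```python
from h import *
s=robot.observe();print(s['time'],s['tool_pos'],s['contact_force'])
p=robot.read_camera("scene");c=p['img'][150:285,180:355];cv2.imwrite("pics/s5.png",cv2.resize(c,None,fx=4.4,fy=4.4,interpolation=2)[:,:,::-1])
```

```text
21.625 [0.5780631  0.0226159  0.38001406] [ 1.02439393  1.255751   -0.58131232]
```

View pics/s5.png

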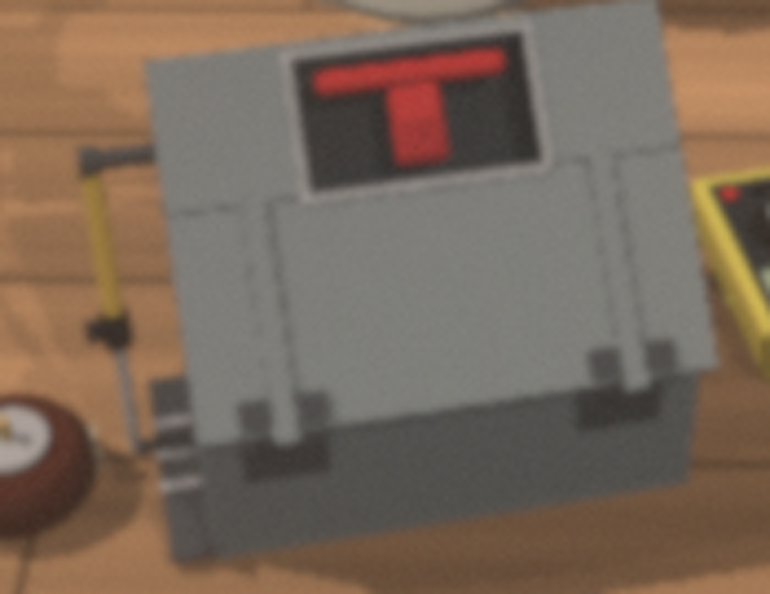

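The lid stands open and the paddle is flush at (415,120). The foot is at (150,447), just in front of the middle rung at y≈453, between rung 3 at 420 and rung 1 at 485. The hand is clear, so I'm handing in.

```bash
python3 -c "
from cell import robot
print(robot.hand_in())"
```

```text
the job is handed in; nothing more can be done
None
```

The case is open with the stay's foot resting on the second rung at a lid angle of about 0.74 rad; the paddle is back flush, the hand is clear, and I handed the job in at about 22 s (no verdict was returned).

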